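Line up two cake moulds against the stop bar

ROBOT

A 6-joint arm with a two-finger parallel gripper is mounted at the origin on the work surface. World frame = base frame: x ahead of the robot, y to its left, z up, the work surface at z = 0. Lengths are in m, angles in rad, forces in N, time in s.
With the tool pointing down it reaches from about 0.325 to 0.9 m from the base axis. Payload 3.5 kg.
Tool frame: the origin (TCP) lies midway between the tips of the shut fingers; the grasp point (between the pads) lies 19 mm behind it (manip.tcp_to_grasp is the distance from the TCP to the grasp point, in m); z points along the fingers, y is the line along which they close (so a half turn about z gives the same grasp; the last joint's range is limited). The gripper opens to 85 mm and grips with 20 to 120 N. Pads are 22 mm wide; open, the fingers measure 114 mm over their backs; the gripper's body (76 mm by 85 mm) begins 54 mm behind the grasp point. The pads swing forward as they close: fully open they stand 13 mm farther back than shut.
Start: joints at [1.147, 0.276, -0.026, 1.268, 0, 1.467], TCP at [0.197, 0.593, 0.231] pointing down, gripper open.
Joint ranges: [-3.12, 3.12], [-0.85, 1.88], [-1.08, 1.24], [-1.95, 2.15], [-1.57, 1.53], [-3.14, 3.14]. Speed limits (rad/s): [2.57, 2.57, 3.14, 3.14, 3.14, 3.14].

INTERFACE

Orientations are given as a rotation vector (axis times angle).
In Python, from plant import manip gives the robot as it stands.
- The arm moves only by the tool arm_command, never from a script. Its argument "rows" is a list of rows, each an object with "travel": the shift along the tool's x, y, z in mm, a list of three; "rot": the turn, a rotation vector about the tool's x, y, z in degrees, a list of three; "hand": the finger opening in mm, from 0 to 85.4. In form: [{"travel": [dx, dy, dz], "rot": [ax, ay, az], "hand": hand}, ...]. A call has 1 to 20 rows; each row shifts and turns the commanded pose from where the row before left it, along the tool's axes as they then stand; what a row does not reach is not made up. A row lasts 1/8 s, in which the tool goes at most 62.5 mm and 10.7 degrees, less where a joint would pass 70% of its speed; a pose out of reach is approached as far as the arm can. A call with a gripper value outside its range is refused whole. The fingers move at their own pace and stop on an object; "grip_force" is the grip in N (left out, the last holds). Time passes only in rows, so rows that do not move let the fingers close. It gives the time, the measured TCP pose, the force, the opening and the grip force at its end, in the units of the state.
- manip.sense(): the state, without advancing time (a new reading comes with each control period).
- manip.snapshot(name): name is "scene" or "top" or "wrist"; returns a dict with "frame" (384x512x3 uint8, red, green, blue), "range_z" (384x512 float32, m along the optical axis (not along the pixel's ray), 0 where there is no reading), "fx", "fy", "cx", "cy" (pixels), "R" (3x3) and "t" (3): a world point X has camera coordinates R X + t. Camera axes: x right, y down, z forward; pixel columns grow to the right and rows downward; lengths in m; the calibration is good to about 2 mm. The wrist camera is an equidistant fisheye: a pixel r from the principal point sees the ray r / f radians off the axis. A picture is of the moment at which its call begins.
- manip.close_job(): hands the job in; it is judged then, once.
The state is a dict: "time": time; "qpos": joint angles; "joint_velocities": joint speeds; "tau": joint torques, N m; "ee_pos": TCP position; "ee_rot": TCP orientation; "wrist_force": force on the tool from outside, world axes, zero at the start; "wrist_torque": the same for the moment, N m; "width": opening from 0.0 (shut) to 1.0 (fully open); "grip_force": force on a finger pad.
Only numpy, scipy, OpenCV 4.12 (cv2) and the standard library are available. Lean on these libraries where they do the work, as an engineer would, in place of code of your own. Each camera call takes 0.05 s, during which the arm holds its last target. There are 200 camera calls.

TASK

Slide the two colour-banded wooden moulds gently over the bench, without gripping, lifting or tipping them, until each stands right against the front face of the steel stop bar, centred on the mark of its own colour: red mould on the red mark, blue mould on the blue. Push with the fingertips or the outside of the fingers, in whichever order you like, and leave everything else on the bench where it is.

Things in the scene. Friction and masses are not known exactly. Their poses are not given: they have to be found in the camera images.
- mould_red: squat wooden mould standing wide end down, closed: a truncated cone, 104 mm across at the foot, 87 mm across at the top, 80 mm tall, about 0.4 kg, free to slide on the bench, with a red band round it and a red disc on top. Origin: centre of its underside, on the bench; z up; its yaw does not matter
- mould_blue: squat wooden mould standing wide end down, closed: a truncated cone, 104 mm across at the foot, 87 mm across at the top, 80 mm tall, about 0.4 kg, free to slide on the bench, with a blue band round it and a blue disc on top. Origin: centre of its underside, on the bench; z up; its yaw does not matter
- mark_red (a point): the red mark on the stop bar: a 16 mm wide red stripe over the bar, down its face and 130 mm out over the bench. This point lies at the foot of the bar's flat front face, on the bench surface, in the middle of the stripe. x runs along the bar (towards the blue mark), y points into the bar, away from the open bench; the moulds come from the -y side, so a mould that touches the bar squarely on this mark has its centre 52 mm from this point along -y
- mark_blue (a point): the blue mark on the stop bar: a 16 mm wide blue stripe over the bar, down its face and 130 mm out over the bench. This point lies at the foot of the bar's flat front face, on the bench surface, in the middle of the stripe. x runs along the bar (towards the blue mark), y points into the bar, away from the open bench; the moulds come from the -y side, so a mould that touches the bar squarely on this mark has its centre 52 mm from this point along -y
- bar: steel stop bar screwed to the bench (fixed), 340 mm long, 25 mm thick, 30 mm high. Origin on the bench at the foot of the front face, half-way along; x along the bar, y into the bar; the front face is the plane y = 0 and looks to -y. The red mark is at x = -80 mm, the blue at x = +80 mm
- mould_plain: spare mould of the same size with no colour, only steel bands, to be left alone. Origin: centre of its underside
- dredger: aluminium tin, 56 mm across, 85 mm tall, behind the bar (its +y side), to be left alone. Origin: centre of its underside
- jar: glass jar with yellow lid, 50 mm across, 65 mm tall, behind the bar, to be left alone. Origin: centre of its underside
- scraper: dough scraper lying flat, steel blade 120 by 90 mm with a wooden grip 20 mm high along one side, to be left alone. Origin: on the bench under the middle of the blade
- brush: flour brush lying on the bench, 200 mm long, to be left alone. Origin: on the bench under it; x along its length
- bowl: small steel bowl, 124 mm across, 50 mm high, to be left alone. Origin: centre of its underside
- pin: wooden rolling pin lying on the bench, 300 mm long over the handles, 44 mm thick, to be left alone. Origin: on the bench under its middle; x along its length
Mind the look-alikes: they are no part of the job. What is shaped like the mould_blue but turquoise is not meant.

How it is judged:
By the outcome, as a careful person would: the job done as asked, in the order asked, and still so for the second after the job is handed in, with the robot touching nothing.
It also fails if it takes over 69 s, if anything falls off the work surface, if the arm or the gripper's body presses on something with over 40 N, if the wrist force passes 120 N, or if a joint passes its speed limit or range.

## Working session

There is one attempt and no reset: what is moved stays moved. The work goes in short steps, Python scripts to look and compute and a tool call to move; the robot and the scene stay as the last step left them, time stands still between calls to the robot, and variables do not carry over. Pictures are saved under pics/ and viewed, at most 10 in all, crops included, and the job is handed in when it is done.

Besides the shell and the picture viewer there is one more tool, called after "Call:" in YAML: its name, and indented under it one key for each argument. arm_command: Moves the arm, as the interface text tells. Its arguments: {"type":"object","properties":{"rows":{"type":"array","items":{"type":"object","properties":{"travel":{"type":"array","items":{"type":"number"}},"rot":{"type":"array","items":{"type":"number"}},"hand":{"type":"number"}}}},"grip_force":{"type":"number"}},"required":["rows"]}

```bash
mkdir -p pics
cat > h.py <<'E'
import numpy as np, cv2
from plant import manip
def pts(s):
    z=s["range_z"]; v,u=np.indices(z.shape)
    P=np.stack([(u-s["cx"])/s["fx"]*z,(v-s["cy"])/s["fy"]*z,z],-1)
    return (P-s["t"])@s["R"]
def ray(s,u,v,h):
    d=np.array([(u-s["cx"])/s["fx"],(v-s["cy"])/s["fy"],1])@s["R"]; c=-s["R"].T@s["t"]
    return c+d*(h-c[2])/d[2]
E
python3 - <<'E'
from h import *
for n in("scene","top"):
    s=manip.snapshot(n); cv2.imwrite(f"pics/{n}0.png",s["frame"][...,::-1]); np.save(n+"0.npy",s,allow_pickle=True)
    print(n,-s["R"].T@s["t"],s["R"][2],s["fx"])
print(manip.sense())
E
```

```text
scene [ 1.08790225 -0.46518828  1.15045238] [-0.43463721  0.33984334 -0.83402458] 460.0699108723175
top [ 0.299237   -0.00817065  1.37138597] [ 0.16709263 -0.00226771 -0.98593859] 408.6580441433932
{'time': 0.1, 'qpos': array([ 1.14661598e+00,  2.77073014e-01, -2.77561207e-02,  1.26799470e+00,
        1.05825590e-05,  1.46741650e+00]), 'joint_velocities': array([ 0.00140993, -0.0016333 ,  0.00399019, -0.00051196, -0.00092363,
        0.00016695]), 'tau': array([ 2.74615513e-04, -4.46708357e+01,  2.96127480e+01,  8.50297714e-03,
       -8.31562147e-05,  1.11204452e-05]), 'ee_pos': array([0.19678018, 0.59246682, 0.2302557 ]), 'ee_rot': array([-5.01667984e-01, -3.10073198e+00,  3.06978246e-03]), 'wrist_force': array([-0.23511226,  0.23889023, -1.07942364]), 'wrist_torque': array([-0.03402218,  0.00934676, -0.04026845]), 'grip_force': 0.0, 'width': 0.9982690331217}
```

View pics/top0.png

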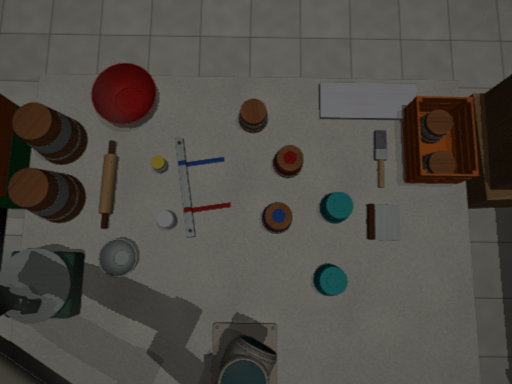

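View pics/scene0.png

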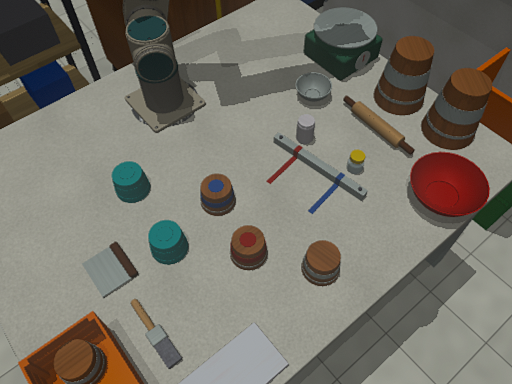

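Top view: red disc at (290,158), blue disc at (278,216), and bar x≈185 from (180,140) to (191,235). Blue stripe row is about 161, red about 208. The moulds lie crosswise to their marks, and there are turquoise look-alikes at (338,207) and (330,280), with the plain mould at (253,113).

```bash
cat >> h.py <<'E'
def masks(s):
    hsv=cv2.cvtColor(s["frame"],cv2.COLOR_RGB2HSV); H,S,V=cv2.split(hsv)
    return {"red":((H<5)|(H>174))&(S>150)&(V>60),"blue":(H>104)&(H<128)&(S>110)&(V>50)}
def comps(m,mn=15):
    n,l,st,c=cv2.connectedComponentsWithStats(m.astype(np.uint8)); return [(l==i,st[i],c[i]) for i in range(1,n) if st[i,4]>=mn]
E
python3 - <<'E'
from h import *
for n in("top","scene"):
    s=np.load(n+"0.npy",allow_pickle=True).item(); P=pts(s)
    for k,m in masks(s).items():
        for mm,st,c in comps(m):
            p=P[mm]; 
            if st[4]>900: continue
            print(n,k,st,c.round(1),"med",np.median(p,0).round(4),"ray80",ray(s,*c,.08).round(4),"ray0",ray(s,*c,0).round(4))
    # objects by height, near region
    h=P[...,2]; m=(h>.012)&(P[...,0]>.2)&(P[...,0]<1)&(P[...,1]>-.6)&(P[...,1]<.5)
    for mm,st,c in comps(m,40):
        p=P[mm]; q=p[p[:,2]>p[:,2].max()-.006]; print(n,"obj",c.round(),"zmax",q[:,2].max().round(3),"top c",((q.min(0)+q.max(0))/2).round(3),"lo",p.min(0).round(3),"hi",p.max(0).round(3))
    m=(h>.022)&(h<.036)&(P[...,1]>.1)&(P[...,1]<.3)&(P[...,0]>.3)&(P[...,0]<.8)
    for mm,st,c in comps(m,150): r=cv2.minAreaRect(P[mm][:,:2].astype(np.float32)); print(n,"bar?",c,r,cv2.boxPoints(r).round(3).tolist())
E
```

```text
top red [284 151  12  13 124] [289.5 157.2] med [ 0.6328 -0.1364  0.0807] ray80 [ 0.633  -0.1378  0.08  ] ray0 [ 0.6536 -0.1458  0.    ]
top red [193 203  37   9 139] [211.  206.8] med [0.476  0.1196 0.0013] ray80 [0.4663 0.1124 0.08  ] ray0 [0.4766 0.1199 0.    ]
top red [184 207   8   5  28] [187.1 209. ] med [0.464  0.1958 0.0306] ray80 [0.4579 0.188  0.08  ] ray0 [0.4678 0.2002 0.    ]
top blue [187 157  37   9 133] [204.9 161.2] med [0.6349 0.1453 0.0015] ray80 [0.6151 0.137  0.08  ] ray0 [0.6346 0.146  0.    ]
top blue [178 160   8   5  29] [181.9 162.2] med [0.6225 0.2189 0.0323] ray80 [0.6106 0.2113 0.08  ] ray0 [0.6298 0.2249 0.    ]
top blue [272 209  13  13 132] [278.2 215.1] med [ 0.4432 -0.101   0.0814] ray80 [ 0.443  -0.1017  0.08  ] ray0 [ 0.4519 -0.1075  0.    ]
top obj [126.  91.] zmax 1.371 top c [ 0.299 -0.008  1.371] lo [ 0.299 -0.008  0.012] hi [0.96  0.5   1.371]
top obj [385. 116.] zmax 1.371 top c [ 0.299 -0.008  1.371] lo [ 0.299 -0.6    0.012] hi [ 0.926 -0.008  1.371]
top obj [253. 115.] zmax 1.371 top c [ 0.299 -0.008  1.371] lo [ 0.299 -0.069  0.012] hi [
[... 3872 characters left out ...]
45 -0.069  0.012] hi [0.841 0.026 0.087]
scene obj [157. 337.] zmax 0.029 top c [ 0.654 -0.457  0.026] lo [ 0.552 -0.478  0.012] hi [ 0.753 -0.436  0.029]
scene obj [100. 343.] zmax 0.137 top c [ 0.67  -0.57   0.134] lo [ 0.569 -0.6    0.012] hi [ 0.771 -0.54   0.137]
scene obj [241. 361.] zmax 0.026 top c [ 0.861 -0.362  0.023] lo [ 0.795 -0.475  0.012] hi [ 0.926 -0.25   0.026]
scene bar? [320.94754464 164.640625  ] ((0.5430975556373596, 0.2070915848016739), (0.3417016267776489, 0.03019767254590988), 9.175477981567383) [[0.3720000088214874, 0.19499999284744263], [0.37700000405311584, 0.16500000655651093], [0.7139999866485596, 0.21899999678134918], [0.7089999914169312, 0.24899999797344208]]
```

Both views agree. Blue is at (0.444,-0.101) and red at (0.633,-0.138), with tops about 81 mm up. The bar is turned 9.2°, and the targets are blue (0.633,0.156) and red (0.475,0.131). I'll push with the half-open fingers as a cradle, tool x along the push, doing blue first.

Call:
arm_command:
  rows:
    - {"travel":[0,0,0],"rot":[0,0,10],"hand":50}
    - {"travel":[0,0,0],"rot":[0,0,10],"hand":50}
    - {"travel":[0,0,0],"rot":[0,0,10],"hand":50}
    - {"travel":[0,0,0],"rot":[0,0,10],"hand":50}
    - {"travel":[0,0,0],"rot":[0,0,10],"hand":50}
    - {"travel":[0,0,0],"rot":[0,0,10],"hand":50}
    - {"travel":[0,0,0],"rot":[0,0,10],"hand":50}
    - {"travel":[0,0,0],"rot":[0,0,10],"hand":50}
    - {"travel":[0,0,0],"rot":[0,0,10],"hand":50}
    - {"travel":[0,0,0],"rot":[0,0,10],"hand":50}
    - {"travel":[0,0,0],"rot":[0,0,10],"hand":50}
    - {"travel":[0,0,0],"rot":[0,0,10],"hand":50}
    - {"travel":[-7.5,50.5,0],"rot":[0,0,0],"hand":50}
    - {"travel":[-7.5,50.5,0],"rot":[0,0,0],"hand":50}
    - {"travel":[-7.5,50.5,0],"rot":[0,0,0],"hand":50}
    - {"travel":[-7.5,50.5,0],"rot":[0,0,0],"hand":50}
    - {"travel":[-7.5,50.5,0],"rot":[0,0,0],"hand":50}
    - {"travel":[-7.5,50.5,0],"rot":[0,0,0],"hand":50}
    - {"travel":[-7.5,50.5,0],"rot":[0,0,0],"hand":50}
    - {"travel":[-7.5,50.5,0],"rot":[0,0,0],"hand":50}

```text
time: 2.6
ee_pos: [0.5762, 0.238, 0.1966]
ee_rot: [-2.75, -1.363, 0.08]
wrist_force: [0.6, 0.8, 0.2]
width: 0.583
grip_force: 0.0
```

Call:
arm_command:
  rows:
    - {"travel":[-30,28,0],"rot":[0,0,0],"hand":50}
    - {"travel":[-30,28,0],"rot":[0,0,0],"hand":50}
    - {"travel":[-30,28,0],"rot":[0,0,0],"hand":50}
    - {"travel":[-30,28,0],"rot":[0,0,0],"hand":50}
    - {"travel":[-30,28,0],"rot":[0,0,0],"hand":50}
    - {"travel":[-30,28,0],"rot":[0,0,0],"hand":50}
    - {"travel":[-30,28,0],"rot":[0,0,0],"hand":50}
    - {"travel":[-30,28,0],"rot":[0,0,0],"hand":50}
    - {"travel":[-30,28,0],"rot":[0,0,0],"hand":50}
    - {"travel":[-30,28,0],"rot":[0,0,0],"hand":50}
    - {"travel":[0,0,0],"rot":[0,0,0],"hand":50}
    - {"travel":[0,0,0],"rot":[0,0,0],"hand":50}

```text
time: 4.1
ee_pos: [0.6155, -0.168, 0.177]
ee_rot: [-2.749, -1.362, 0.08]
wrist_force: [0.2, -0.3, -0.6]
width: 0.589
grip_force: 0.0
```

```bash
cat >> h.py <<'E'
from scipy.spatial.transform import Rotation as Ro
M=np.array([.5457,.1949]);e=np.array([.9871,.1599]);n=np.array([-.1599,.9871])
def tool():
    s=manip.sense(); R=Ro.from_rotvec(s["ee_rot"]).as_matrix(); x=R[:,0]
    print("t",round(s["time"],2),"p",s["ee_pos"].round(4),"yaw",np.degrees(np.arctan2(x[1],x[0])).round(2),"z",R[:,2].round(3),"F",s["wrist_force"].round(1),"w",round(s["width"],3)); return s["ee_pos"],R
def to(x,y,z): p,R=tool(); print("travel mm",((np.array([x,y,z])-p)@R*1000).round(1))
def uw(p): d=np.asarray(p)[:2]-M; return (d@e*1000).round(1),(d@n*1000).round(1)
E
python3 -c "
from h import *
to(.3801,-.1576,.02)"
```

```text
t 4.1 p [ 0.6155 -0.168   0.177 ] yaw 52.76 z [-0.079  0.042 -0.996] F [ 0.2 -0.3 -0.6] w 0.589
travel mm [-131.8 -179.   175.3]
```

The turn came out short and tilted, so I'll work out the correction and check how it responds.

```bash
cat >> h.py <<'E'
def turn(yaw):
    p,R=tool(); c,s=np.cos(np.radians(yaw)),np.sin(np.radians(yaw)); D=np.array([[c,s,0],[s,-c,0],[0,0,-1]])
    print("rot deg",np.degrees(Ro.from_matrix(R.T@D).as_rotvec()).round(2))
E
python3 -c "
from h import *
turn(41.6); print(manip.sense()['qpos'].round(3))"
```

```text
t 4.1 p [ 0.6155 -0.168   0.177 ] yaw 52.76 z [-0.079  0.042 -0.996] F [ 0.2 -0.3 -0.6] w 0.589
rot deg [-4.95  1.31 11.12]
[-0.373  0.39   0.011  1.281  0.01   1.848]
```

Call:
arm_command:
  rows:
    - {"travel":[0,0,0],"rot":[0,0,10],"hand":50}
    - {"travel":[0,0,0],"rot":[0,0,0],"hand":50}

```text
time: 4.35
ee_pos: [0.6158, -0.167, 0.1775]
ee_rot: [-2.86, -1.125, 0.089]
wrist_force: [0.1, 0.5, -0.1]
width: 0.586
grip_force: 0.0
```

```bash
python3 -c "
from h import *
turn(41.6); to(.3801,-.1576,.2);print(manip.sense()['qpos'].round(3))"
```

```text
t 4.35 p [ 0.6158 -0.167   0.1775] yaw 43.01 z [-0.078  0.041 -0.996] F [ 0.1  0.5 -0.1] w 0.586
rot deg [-4.75  1.73  1.34]
t 4.35 p [ 0.6158 -0.167   0.1775] yaw 43.01 z [-0.078  0.041 -0.996] F [ 0.1  0.5 -0.1] w 0.586
travel mm [-166.5 -168.6   -3.7]
[-0.371  0.389  0.011  1.28   0.01   2.021]
```

Call:
arm_command:
  rows:
    - {"travel":[0,0,0],"rot":[-4.75,1.7,1.4],"hand":50}
    - {"travel":[-34,-32.7,0],"rot":[0,0,0],"hand":50}
    - {"travel":[-34,-32.7,0],"rot":[0,0,0],"hand":50}
    - {"travel":[-34,-32.7,0],"rot":[0,0,0],"hand":50}
    - {"travel":[-34,-32.7,0],"rot":[0,0,0],"hand":50}
    - {"travel":[-34,-32.7,0],"rot":[0,0,0],"hand":50}
    - {"travel":[0,0,30],"rot":[0,0,0],"hand":50}
    - {"travel":[0,0,30],"rot":[0,0,0],"hand":50}
    - {"travel":[0,0,0],"rot":[0,0,0],"hand":50}

```text
time: 5.48
ee_pos: [0.3781, -0.1561, 0.1158]
ee_rot: [-2.934, -1.112, 0.005]
wrist_force: [0.3, -0.1, -0.4]
width: 0.583
grip_force: 0.0
```

```bash
python3 -c "
from h import *
turn(41.6); to(.3801,-.1576,.022)"
```

```text
t 5.47 p [ 0.3781 -0.1561  0.1158] yaw 41.53 z [-0.004  0.002 -1.   ] F [ 0.3 -0.1 -0.4] w 0.583
rot deg [-0.25  0.11 -0.07]
t 5.47 p [ 0.3781 -0.1561  0.1158] yaw 41.53 z [-0.004  0.002 -1.   ] F [ 0.3 -0.1 -0.4] w 0.583
travel mm [ 0.7  2.9 93.8]
```

Call:
arm_command:
  rows:
    - {"travel":[0.7,2.9,32],"rot":[0,0,0],"hand":50}
    - {"travel":[0,0,32],"rot":[0,0,0],"hand":50}
    - {"travel":[0,0,30],"rot":[0,0,0],"hand":50}
    - {"travel":[0,0,0],"rot":[0,0,0],"hand":50}
    - {"travel":[8,0,0],"rot":[0,0,0],"hand":50}
    - {"travel":[8,0,0],"rot":[0,0,0],"hand":50}
    - {"travel":[5,0,0],"rot":[0,0,0],"hand":50}
    - {"travel":[5,0,0],"rot":[0,0,0],"hand":50}
    - {"travel":[5,0,0],"rot":[0,0,0],"hand":50}
    - {"travel":[5,0,0],"rot":[0,0,0],"hand":50}
    - {"travel":[5,0,0],"rot":[0,0,0],"hand":50}
    - {"travel":[5,0,0],"rot":[0,0,0],"hand":50}
    - {"travel":[5,0,0],"rot":[0,0,0],"hand":50}
    - {"travel":[5,0,0],"rot":[0,0,0],"hand":50}

```text
time: 7.22
ee_pos: [0.4242, -0.1229, 0.0233]
ee_rot: [2.939, 1.108, -0.003]
wrist_force: [-2.1, -3.0, 2.5]
width: 0.587
grip_force: 2.1
```

```bash
cat >> h.py <<'E'
def locate(view=True,name=None):
    for nm in ("top","scene"):
        s=manip.snapshot(nm)
        if name: cv2.imwrite(f"pics/{nm}_{name}.png",s["frame"][...,::-1])
        P=pts(s)
        for k,m in masks(s).items():
            for mm,st,c in comps(m,30):
                z=np.median(P[mm][:,2])
                if .07<z<.09: q=ray(s,*c,.08); print(nm,k,st[4],q[:2].round(4),"uw",uw(q))
E
python3 -c "
from h import *
p,R=tool(); print(uw(p)); locate(name='a')"
```

```text
t 7.22 p [ 0.4242 -0.1229  0.0233] yaw 41.31 z [-0.002 -0.001 -1.   ] F [-2.1 -3.   2.5] w 0.587
(np.float64(-170.7), np.float64(-294.2))
top red 124 [ 0.633  -0.1378] uw (np.float64(32.9), np.float64(-342.3))
scene red 184 [ 0.6332 -0.1377] uw (np.float64(33.2), np.float64(-342.3))
scene blue 131 [ 0.4648 -0.0866] uw (np.float64(-124.9), np.float64(-264.9))
```

View pics/scene_a.png

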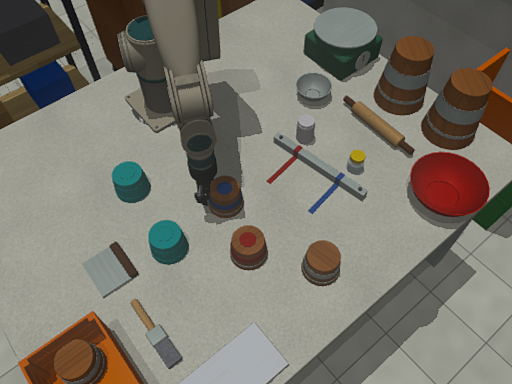

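Scene view: the blue mould (disc at 225,187) sits upright against both fingers, 54.5 mm ahead of the TCP. Continuing the diagonal push.

Call:
arm_command:
  rows:
    - {"travel":[8,-0.4,0],"rot":[0,0,0],"hand":50}
    - {"travel":[10,-0.4,0],"rot":[0,0,0],"hand":50}
    - {"travel":[10,-0.4,0],"rot":[0,0,0],"hand":50}
    - {"travel":[10,-0.4,0],"rot":[0,0,0],"hand":50}
    - {"travel":[10,-0.4,0],"rot":[0,0,0],"hand":50}
    - {"travel":[10,-0.4,0],"rot":[0,0,0],"hand":50}
    - {"travel":[10,-0.4,0],"rot":[0,0,0],"hand":50}
    - {"travel":[10,-0.4,0],"rot":[0,0,0],"hand":50}
    - {"travel":[10,-0.4,0],"rot":[0,0,0],"hand":50}
    - {"travel":[10,-0.4,0],"rot":[0,0,0],"hand":50}
    - {"travel":[10,-0.4,0],"rot":[0,0,0],"hand":50}
    - {"travel":[10,-0.4,0],"rot":[0,0,0],"hand":50}
    - {"travel":[10,-0.4,0],"rot":[0,0,0],"hand":50}
    - {"travel":[10,-0.4,0],"rot":[0,0,0],"hand":50}
    - {"travel":[10,-0.4,0],"rot":[0,0,0],"hand":50}
    - {"travel":[10,-0.4,0],"rot":[0,0,0],"hand":50}

```text
time: 9.32
ee_pos: [0.5396, -0.0132, 0.0234]
ee_rot: [2.939, 1.109, -0.001]
wrist_force: [-2.5, -2.0, 0.3]
width: 0.586
grip_force: 1.7
```

Call:
arm_command:
  rows:
    - {"travel":[10,-0.4,0],"rot":[0,0,0],"hand":50}
    - {"travel":[10,-0.4,0],"rot":[0,0,0],"hand":50}
    - {"travel":[10,-0.4,0],"rot":[0,0,0],"hand":50}
    - {"travel":[10,-0.4,0],"rot":[0,0,0],"hand":50}
    - {"travel":[10,-0.4,0],"rot":[0,0,0],"hand":50}
    - {"travel":[10,-0.4,0],"rot":[0,0,0],"hand":50}
    - {"travel":[10,-0.4,0],"rot":[0,0,0],"hand":50}
    - {"travel":[8,-0.4,0],"rot":[0,0,0],"hand":50}
    - {"travel":[6,-0.4,0],"rot":[0,0,0],"hand":50}
    - {"travel":[4,0,0],"rot":[0,0,0],"hand":50}
    - {"travel":[2,0,0],"rot":[0,0,0],"hand":50}
    - {"travel":[0,0,0],"rot":[0,0,0],"hand":50}
    - {"travel":[-5,0,0],"rot":[0,0,0],"hand":50}
    - {"travel":[-15,0,0],"rot":[0,0,0],"hand":50}
    - {"travel":[-20,0,0],"rot":[0,0,0],"hand":50}
    - {"travel":[0,0,0],"rot":[0,0,0],"hand":50}

```text
time: 11.32
ee_pos: [0.5722, 0.021, 0.0231]
ee_rot: [-2.94, -1.106, 0.003]
wrist_force: [-0.1, -0.3, -0.2]
width: 0.588
grip_force: 0.0
```

```bash
python3 -c "
from h import *
turn(99.2);locate(name='b')"
```

```text
t 11.32 p [0.5722 0.021  0.0231] yaw 41.24 z [-0.002 -0.001 -1.   ] F [-0.1 -0.3 -0.2] w 0.588
rot deg [ -0.09   0.07 -57.96]
top red 124 [ 0.6327 -0.1382] uw (np.float64(32.6), np.float64(-342.7))
scene red 184 [ 0.6332 -0.1377] uw (np.float64(33.2), np.float64(-342.3))
scene blue 146 [0.6442 0.0846] uw (np.float64(79.6), np.float64(-124.6))
```

Call:
arm_command:
  rows:
    - {"travel":[0,0,-45],"rot":[0,0,0],"hand":50}
    - {"travel":[0,0,-45],"rot":[0,0,0],"hand":50}
    - {"travel":[0,0,0],"rot":[0,0,-9.7],"hand":50}
    - {"travel":[0,0,0],"rot":[0,0,-9.7],"hand":50}
    - {"travel":[0,0,0],"rot":[0,0,-9.7],"hand":50}
    - {"travel":[0,0,0],"rot":[0,0,-9.7],"hand":50}
    - {"travel":[0,0,0],"rot":[0,0,-9.7],"hand":50}
    - {"travel":[0,0,0],"rot":[0,0,-9.5],"hand":50}
    - {"travel":[-17,40.6,0],"rot":[0,0,0],"hand":50}
    - {"travel":[-17,40.6,0],"rot":[0,0,0],"hand":50}
    - {"travel":[0,0,0],"rot":[0,0,0],"hand":50}

```text
time: 12.8
ee_pos: [0.6639, 0.0011, 0.1136]
ee_rot: [2.031, 2.392, 0.003]
wrist_force: [-0.6, 0.4, -0.1]
width: 0.583
grip_force: 0.0
```

```bash
python3 -c "
from h import *
turn(99.2);to(.6580,.0005,.022)"
```

```text
t 12.8 p [0.6639 0.0011 0.1136] yaw 99.31 z [ 0.004 -0.001 -1.   ] F [-0.6  0.4 -0.1] w 0.583
rot deg [0.21 0.1  0.11]
t 12.8 p [0.6639 0.0011 0.1136] yaw 99.31 z [ 0.004 -0.001 -1.   ] F [-0.6  0.4 -0.1] w 0.583
travel mm [ 0.5 -6.3 91.6]
```

Call:
arm_command:
  rows:
    - {"travel":[0.5,-6,31],"rot":[0.2,0.1,0],"hand":50}
    - {"travel":[0,0,31],"rot":[0,0,0],"hand":50}
    - {"travel":[0,0,30],"rot":[0,0,0],"hand":50}
    - {"travel":[0,0,0],"rot":[0,0,0],"hand":50}
    - {"travel":[10,0,0],"rot":[0,0,0],"hand":50}
    - {"travel":[8,0,0],"rot":[0,0,0],"hand":50}
    - {"travel":[6,0,0],"rot":[0,0,0],"hand":50}
    - {"travel":[6,0,0],"rot":[0,0,0],"hand":50}
    - {"travel":[6,0,0],"rot":[0,0,0],"hand":50}
    - {"travel":[8,0,0],"rot":[0,0,0],"hand":50}
    - {"travel":[8,0,0],"rot":[0,0,0],"hand":50}
    - {"travel":[8,0,0],"rot":[0,0,0],"hand":50}
    - {"travel":[8,0,0],"rot":[0,0,0],"hand":50}
    - {"travel":[8,0,0],"rot":[0,0,0],"hand":50}
    - {"travel":[6,0,0],"rot":[0,0,0],"hand":50}
    - {"travel":[5,0,0],"rot":[0,0,0],"hand":50}
    - {"travel":[4,0,0],"rot":[0,0,0],"hand":50}
    - {"travel":[2,0,0],"rot":[0,0,0],"hand":50}
    - {"travel":[0,0,0],"rot":[0,0,0],"hand":50}

```text
time: 15.18
ee_pos: [0.639, 0.093, 0.0219]
ee_rot: [-2.032, -2.393, 0.004]
wrist_force: [1.0, -5.3, 5.3]
width: 0.584
grip_force: 2.5
```

```bash
python3 -c "
from h import *
p,R=turn(99.2) or tool();print(uw(p));locate(name='c')
s=manip.snapshot('wrist');cv2.imwrite('pics/wrist_c.png',s['frame'][...,::-1])"
```

```text
t 15.18 p [0.639  0.093  0.0219] yaw 99.34 z [-0.003 -0.001 -1.   ] F [ 1.  -5.3  5.3] w 0.584
rot deg [-0.18  0.01  0.14]
t 15.18 p [0.639  0.093  0.0219] yaw 99.34 z [-0.003 -0.001 -1.   ] F [ 1.  -5.3  5.3] w 0.584
(np.float64(75.8), np.float64(-115.5))
top red 123 [ 0.6328 -0.138 ] uw (np.float64(32.7), np.float64(-342.5))
scene red 183 [ 0.6332 -0.1376] uw (np.float64(33.2), np.float64(-342.2))
```

View pics/wrist_c.png

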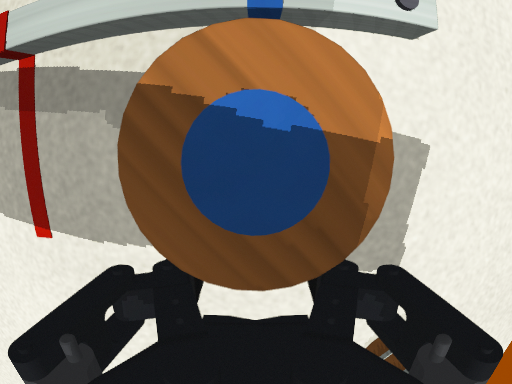

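Wrist view: blue disc centre at about (255,162), stripe on the bar at about (265,8). The mould is slightly left of the mark and about 9 mm off the bar. I'll measure it by ray cast.

```bash
cat >> h.py <<'E'
def wray(s,u,v,h):
    a,b=(u-s["cx"]),(v-s["cy"]); f=s["fx"]; r=np.hypot(a,b); th=r/f
    d=np.array([a/r*np.sin(th),b/r*np.sin(th),np.cos(th)])@s["R"]; c=-s["R"].T@s["t"]; return c+d*(h-c[2])/d[2]
def wlook(col):
    s=manip.snapshot("wrist"); hsv=cv2.cvtColor(s["frame"],cv2.COLOR_RGB2HSV); H,S,V=cv2.split(hsv)
    for k,m in {"blue":(H>104)&(H<128)&(S>110),"red":((H<5)|(H>174))&(S>150)&(V>60)}.items():
        for mm,st,c in comps(m,60):
            (x,y),r=cv2.minEnclosingCircle(np.argwhere(mm)[:,::-1].astype(np.float32))
            print(k,st,c.round(1),"ctr80",uw(wray(s,x,y,.081)),"c30",uw(wray(s,*c,.03)),"c0",uw(wray(s,*c,0)))
E
python3 -c "
from h import *
wlook('blue')"
```

```text
blue [247   0  36  19 625] [264.6   8.3] ctr80 (np.float64(78.0), np.float64(-18.5)) c30 (np.float64(79.4), np.float64(-0.2)) c0 (np.float64(80.2), np.float64(10.8))
blue [  181    89   149   147 16991] [255. 162.] ctr80 (np.float64(75.5), np.float64(-63.0)) c30 (np.float64(75.2), np.float64(-71.6)) c0 (np.float64(75.1), np.float64(-76.6))
red [   0   11   52  227 3212] [ 27.8 131. ] ctr80 (np.float64(-2.7), np.float64(-47.8)) c30 (np.float64(-51.7), np.float64(-50.8)) c0 (np.float64(-80.3), np.float64(-51.2))
```

Call:
arm_command:
  rows:
    - {"travel":[2,1.1,0],"rot":[0,0,0],"hand":50}
    - {"travel":[2,1.1,0],"rot":[0,0,0],"hand":50}
    - {"travel":[2,1.1,0],"rot":[0,0,0],"hand":50}
    - {"travel":[2,1.0,0],"rot":[0,0,0],"hand":50}
    - {"travel":[0,0,0],"rot":[0,0,0],"hand":50}

```text
time: 16.0
ee_pos: [0.6405, 0.1006, 0.0216]
ee_rot: [-2.031, -2.393, 0.009]
wrist_force: [-1.2, -7.5, 7.5]
width: 0.589
grip_force: 4.3
```

```bash
python3 -c "
from h import *
p,R=tool();print(uw(p));wlook('blue')"
```

```text
t 16.0 p [0.6405 0.1006 0.0216] yaw 99.34 z [-0.006 -0.002 -1.   ] F [-1.2 -7.5  7.5] w 0.589
(np.float64(78.5), np.float64(-108.2))
blue [241   0  36  19 661] [258.7   8.7] ctr80 (np.float64(79.3), np.float64(-11.9)) c30 (np.float64(79.5), np.float64(6.7)) c0 (np.float64(79.6), np.float64(17.6))
blue [  179    90   149   147 17104] [253.  162.7] ctr80 (np.float64(77.9), np.float64(-55.7)) c30 (np.float64(77.1), np.float64(-64.5)) c0 (np.float64(76.7), np.float64(-69.7))
red [   0   23   52  224 2945] [ 27.7 146.2] ctr80 (np.float64(-0.8), np.float64(-44.0)) c30 (np.float64(-50.2), np.float64(-52.1)) c0 (np.float64(-79.3), np.float64(-54.5))
```

Call:
arm_command:
  rows:
    - {"travel":[1,1,0],"rot":[0,0,0],"hand":50}
    - {"travel":[1,1.1,0],"rot":[0,0,0],"hand":50}
    - {"travel":[1,0.2,0],"rot":[0,0,0],"hand":50}
    - {"travel":[0,0,0],"rot":[0,0,0],"hand":50}

```text
time: 16.55
ee_pos: [0.6417, 0.1036, 0.0215]
ee_rot: [-2.031, -2.392, 0.011]
wrist_force: [-2.0, -8.0, 8.7]
width: 0.585
grip_force: 4.8
```

```bash
python3 -c "
from h import *
p,R=tool();print(uw(p));wlook('blue')"
```

```text
t 16.55 p [0.6417 0.1036 0.0215] yaw 99.34 z [-0.007 -0.003 -1.   ] F [-2.  -8.   8.7] w 0.585
(np.float64(80.1), np.float64(-105.5))
blue [237   0  36  19 648] [254.8   8.7] ctr80 (np.float64(79.9), np.float64(-9.2)) c30 (np.float64(79.4), np.float64(9.4)) c0 (np.float64(79.1), np.float64(20.3))
blue [  178    90   149   147 17135] [252.2 162.7] ctr80 (np.float64(79.3), np.float64(-52.8)) c30 (np.float64(78.4), np.float64(-61.8)) c0 (np.float64(77.8), np.float64(-66.9))
red [   0   67   51  183 2759] [ 27.9 155. ] ctr80 (np.float64(-1.2), np.float64(-49.4)) c30 (np.float64(-49.3), np.float64(-54.4)) c0 (np.float64(-78.6), np.float64(-57.9))
```

Call:
arm_command:
  rows:
    - {"travel":[0.7,0,0],"rot":[0,0,0],"hand":50}
    - {"travel":[0.7,0,0],"rot":[0,0,0],"hand":50}
    - {"travel":[0,0,0],"rot":[0,0,0],"hand":50}

```text
time: 16.98
ee_pos: [0.6419, 0.1051, 0.0216]
ee_rot: [-2.031, -2.392, 0.01]
wrist_force: [-1.1, -7.6, 5.9]
width: 0.587
grip_force: 4.6
```

Call:
arm_command:
  rows:
    - {"travel":[0.7,0,0],"rot":[0,0,0],"hand":50}
    - {"travel":[0.7,0,0],"rot":[0,0,0],"hand":50}
    - {"travel":[0,0,0],"rot":[0,0,0],"hand":50}

```text
time: 17.35
ee_pos: [0.642, 0.1066, 0.0216]
ee_rot: [-2.032, -2.393, 0.009]
wrist_force: [-0.8, -7.4, 6.8]
width: 0.587
grip_force: 4.4
```

```bash
python3 -c "
from h import *
p,R=tool();print(uw(p));wlook('blue')"
```

```text
t 17.35 p [0.642  0.1066 0.0216] yaw 99.33 z [-0.006 -0.002 -1.   ] F [-0.8 -7.4  6.8] w 0.587
(np.float64(80.9), np.float64(-102.6))
blue [235   0  37  19 649] [253.    8.7] ctr80 (np.float64(80.1), np.float64(-6.4)) c30 (np.float64(79.4), np.float64(12.3)) c0 (np.float64(78.9), np.float64(23.2))
blue [  179    90   149   147 17117] [253.3 162.8] ctr80 (np.float64(80.3), np.float64(-50.2)) c30 (np.float64(79.6), np.float64(-58.9)) c0 (np.float64(79.2), np.float64(-64.1))
red [   0   72   51  181 2717] [ 27.5 159.2] ctr80 (np.float64(-0.4), np.float64(-48.0)) c30 (np.float64(-49.1), np.float64(-53.9)) c0 (np.float64(-78.5), np.float64(-57.9))
```

Call:
arm_command:
  rows:
    - {"travel":[0.8,-0.3,0],"rot":[0,0,0],"hand":50}
    - {"travel":[0.8,-0.3,0],"rot":[0,0,0],"hand":50}
    - {"travel":[0,0,0],"rot":[0,0,0],"hand":50}

```text
time: 17.77
ee_pos: [0.6419, 0.107, 0.0217]
ee_rot: [-2.034, -2.394, 0.01]
wrist_force: [1.4, -10.4, 6.8]
width: 0.588
grip_force: 5.3
```

Call:
arm_command:
  rows:
    - {"travel":[0.8,0,0],"rot":[0,0,0],"hand":50}
    - {"travel":[0.8,0,0],"rot":[0,0,0],"hand":50}
    - {"travel":[0,0,0],"rot":[0,0,0],"hand":50}

```text
time: 18.15
ee_pos: [0.6419, 0.1072, 0.0217]
ee_rot: [2.034, 2.392, -0.013]
wrist_force: [1.2, -12.4, 5.6]
width: 0.585
grip_force: 6.7
```

```bash
python3 -c "
from h import *
p,R=tool();print(uw(p));wlook('blue')"
```

```text
t 18.15 p [0.6419 0.1072 0.0217] yaw 99.26 z [-0.004 -0.008 -1.   ] F [  1.2 -12.4   5.6] w 0.585
(np.float64(80.9), np.float64(-102.0))
blue [235   0  36  20 695] [252.8   9.3] ctr80 (np.float64(80.1), np.float64(-5.6)) c30 (np.float64(79.4), np.float64(12.5)) c0 (np.float64(79.0), np.float64(23.2))
blue [  179    92   149   146 17090] [253.3 164.4] ctr80 (np.float64(80.3), np.float64(-49.5)) c30 (np.float64(79.7), np.float64(-59.0)) c0 (np.float64(79.3), np.float64(-64.5))
red [   0   74   52  180 2706] [ 27.4 160.2] ctr80 (np.float64(-0.3), np.float64(-47.4)) c30 (np.float64(-49.0), np.float64(-53.5)) c0 (np.float64(-78.4), np.float64(-57.8))
```

Blue is seated: the tip has stopped, the force is up, and it is within about 1 mm of the mark. Backing off and going behind red.

Call:
arm_command:
  rows:
    - {"travel":[-4,0,0],"rot":[0,0,0],"hand":50}
    - {"travel":[-8,0,0],"rot":[0,0,0],"hand":50}
    - {"travel":[-24,0,0],"rot":[0,0,0],"hand":50}
    - {"travel":[-26,0,0],"rot":[0,0,0],"hand":50}
    - {"travel":[0,0,-50],"rot":[0,0,0],"hand":50}
    - {"travel":[0,0,-55],"rot":[0,0,0],"hand":50}
    - {"travel":[0,0,0],"rot":[0,0,-9.1],"hand":50}
    - {"travel":[0,0,0],"rot":[0,0,-9.1],"hand":50}
    - {"travel":[0,0,0],"rot":[0,0,-9.2],"hand":50}
    - {"travel":[-37,-21,0],"rot":[0,0,0],"hand":50}
    - {"travel":[-37,-21,0],"rot":[0,0,0],"hand":50}
    - {"travel":[-37,-21,0],"rot":[0,0,0],"hand":50}
    - {"travel":[-37,-21,0],"rot":[0,0,0],"hand":50}
    - {"travel":[-37,-21,0],"rot":[0,0,0],"hand":50}
    - {"travel":[-37,-21,0],"rot":[0,0,0],"hand":50}
    - {"travel":[0,0,0],"rot":[0,0,0],"hand":50}

```text
time: 20.2
ee_pos: [0.6839, -0.2077, 0.1254]
ee_rot: [-1.413, -2.802, 0.002]
wrist_force: [-0.5, 0.5, 0.1]
width: 0.586
grip_force: 0.0
```

```bash
python3 -c "
from h import *
turn(126.7);to(.6838,-.2062,.022);locate(name='d')"
```

```text
t 20.2 p [ 0.6839 -0.2077  0.1254] yaw 126.49 z [-0.004  0.001 -1.   ] F [-0.5  0.5  0.1] w 0.586
rot deg [-0.15 -0.16 -0.21]
t 20.2 p [ 0.6839 -0.2077  0.1254] yaw 126.49 z [-0.004  0.001 -1.   ] F [-0.5  0.5  0.1] w 0.586
travel mm [  0.9   1.1 103.4]
top blue 120 [0.6335 0.158 ] uw (np.float64(80.8), np.float64(-50.5))
scene blue 137 [0.6332 0.1592] uw (np.float64(80.7), np.float64(-49.2))
```

Call:
arm_command:
  rows:
    - {"travel":[0.9,1.1,35],"rot":[0,0,0],"hand":50}
    - {"travel":[0,0,35],"rot":[0,0,0],"hand":50}
    - {"travel":[0,0,33],"rot":[0,0,0],"hand":50}
    - {"travel":[0,0,0],"rot":[0,0,0],"hand":50}
    - {"travel":[10,0,0],"rot":[0,0,0],"hand":50}
    - {"travel":[8,0,0],"rot":[0,0,0],"hand":50}
    - {"travel":[5,0,0],"rot":[0,0,0],"hand":50}
    - {"travel":[5,0,0],"rot":[0,0,0],"hand":50}
    - {"travel":[5,0,0],"rot":[0,0,0],"hand":50}
    - {"travel":[6,0,0],"rot":[0,0,0],"hand":50}
    - {"travel":[8,0,0],"rot":[0,0,0],"hand":50}
    - {"travel":[10,0,0],"rot":[0,0,0],"hand":50}
    - {"travel":[10,0,0],"rot":[0,0,0],"hand":50}
    - {"travel":[10,0,0],"rot":[0,0,0],"hand":50}
    - {"travel":[10,0,0],"rot":[0,0,0],"hand":50}
    - {"travel":[10,0,0],"rot":[0,0,0],"hand":50}
    - {"travel":[10,0,0],"rot":[0,0,0],"hand":50}

```text
time: 22.42
ee_pos: [0.6202, -0.1162, 0.0239]
ee_rot: [-1.407, -2.807, 0.003]
wrist_force: [2.9, -3.5, 1.9]
width: 0.585
grip_force: 2.4
```

```bash
python3 -c "
from h import *
p,R=tool();print(uw(p));wlook('red')"
```

```text
t 22.43 p [ 0.6202 -0.1162  0.0239] yaw 126.75 z [-0.003 -0.    -1.   ] F [ 2.9 -3.5  1.9] w 0.585
(np.float64(23.8), np.float64(-319.0))
blue [454   0  24  24 363] [465.8   8.5] ctr80 (np.float64(38.1), np.float64(-188.9)) c30 (np.float64(64.3), np.float64(-146.1)) c0 (np.float64(80.1), np.float64(-120.9))
red [  182    91   145   142 16191] [253.8 161.3] ctr80 (np.float64(-1.0), np.float64(-272.9)) c30 (np.float64(2.4), np.float64(-280.4)) c0 (np.float64(4.5), np.float64(-284.8))
```

Call:
arm_command:
  rows:
    - {"travel":[10,0,0],"rot":[0,0,0],"hand":50}
    - {"travel":[10,0,0],"rot":[0,0,0],"hand":50}
    - {"travel":[10,0,0],"rot":[0,0,0],"hand":50}
    - {"travel":[10,0,0],"rot":[0,0,0],"hand":50}
    - {"travel":[10,0,0],"rot":[0,0,0],"hand":50}
    - {"travel":[10,0,0],"rot":[0,0,0],"hand":50}
    - {"travel":[10,0,0],"rot":[0,0,0],"hand":50}
    - {"travel":[10,0,0],"rot":[0,0,0],"hand":50}
    - {"travel":[10,0,0],"rot":[0,0,0],"hand":50}
    - {"travel":[10,0,0],"rot":[0,0,0],"hand":50}
    - {"travel":[10,0,0],"rot":[0,0,0],"hand":50}
    - {"travel":[10,0,0],"rot":[0,0,0],"hand":50}
    - {"travel":[10,0,0],"rot":[0,0,0],"hand":50}
    - {"travel":[10,0,0],"rot":[0,0,0],"hand":50}
    - {"travel":[10,0,0],"rot":[0,0,0],"hand":50}
    - {"travel":[8,0,0],"rot":[0,0,0],"hand":50}
    - {"travel":[6,0,0],"rot":[0,0,0],"hand":50}
    - {"travel":[4,0,0],"rot":[0,0,0],"hand":50}
    - {"travel":[2,0,0],"rot":[0,0,0],"hand":50}
    - {"travel":[0,0,0],"rot":[0,0,0],"hand":50}

```text
time: 24.98
ee_pos: [0.518, 0.02, 0.0237]
ee_rot: [-1.406, -2.804, 0.002]
wrist_force: [2.7, -2.4, 0.9]
width: 0.588
grip_force: 1.9
```

```bash
python3 -c "
from h import *
p,R=tool();print(uw(p));wlook('red')"
```

```text
t 24.98 p [0.518  0.02   0.0237] yaw 126.75 z [-0.005  0.001 -1.   ] F [ 2.7 -2.4  0.9] w 0.588
(np.float64(-55.3), np.float64(-168.2))
blue [ 485  114   27  136 2630] [500.3 186.9] ctr80 (np.float64(11.1), np.float64(-79.9)) c30 (np.float64(62.5), np.float64(-69.7)) c0 (np.float64(95.3), np.float64(-60.9))
blue [438 221  31  39 532] [453.1 240.7] ctr80 (np.float64(-2.2), np.float64(-112.5)) c30 (np.float64(48.5), np.float64(-114.5)) c0 (np.float64(78.2), np.float64(-115.5))
red [ 299    0   46   38 1038] [321.1  16. ] ctr80 (np.float64(-83.4), np.float64(-73.7)) c30 (np.float64(-81.3), np.float64(-53.5)) c0 (np.float64(-80.3), np.float64(-41.1))
red [  182    90   145   143 16248] [253.8 160.8] ctr80 (np.float64(-80.3), np.float64(-121.9)) c30 (np.float64(-76.9), np.float64(-129.4)) c0 (np.float64(-74.9), np.float64(-133.7))
```

Call:
arm_command:
  rows:
    - {"travel":[-5,0,0],"rot":[0,0,0],"hand":50}
    - {"travel":[-14,0,0],"rot":[0,0,0],"hand":50}
    - {"travel":[-16,0,0],"rot":[0,0,0],"hand":50}
    - {"travel":[0,0,-45],"rot":[0,0,0],"hand":50}
    - {"travel":[0,0,-45],"rot":[0,0,0],"hand":50}
    - {"travel":[0,0,0],"rot":[0,0,9.2],"hand":50}
    - {"travel":[0,0,0],"rot":[0,0,9.2],"hand":50}
    - {"travel":[0,0,0],"rot":[0,0,9.2],"hand":50}
    - {"travel":[-8,-41,0],"rot":[0,0,0],"hand":50}
    - {"travel":[0,0,0],"rot":[0,0,0],"hand":50}

```text
time: 26.28
ee_pos: [0.4976, -0.0235, 0.113]
ee_rot: [-2.035, -2.384, 0.007]
wrist_force: [-0.7, 0.4, 0.4]
width: 0.587
grip_force: 0.0
```

```bash
python3 -c "
from h import *
turn(99.2);g=M-.0803*e-.207*n;to(g[0],g[1],.022);wlook('red')"
```

```text
t 26.27 p [ 0.4976 -0.0235  0.113 ] yaw 99.04 z [-0.008  0.001 -1.   ] F [-0.7  0.4  0.4] w 0.587
rot deg [-0.44 -0.13 -0.16]
t 26.27 p [ 0.4976 -0.0235  0.113 ] yaw 99.04 z [-0.008  0.001 -1.   ] F [-0.7  0.4  0.4] w 0.587
travel mm [ 0.7  2.8 91. ]
blue [ 401    0   81   75 1393] [426.   40.5] ctr80 (np.float64(40.8), np.float64(-80.9)) c30 (np.float64(59.5), np.float64(-71.8)) c0 (np.float64(78.3), np.float64(-62.5))
blue [ 457    0   42   37 1176] [479.2  15.6] ctr80 (np.float64(75.5), np.float64(-58.2)) c30 (np.float64(125.9), np.float64(-32.5)) c0 (np.float64(153.5), np.float64(-18.0))
blue [421  80  14  29 363] [427.   94.2] ctr80 (np.float64(27.6), np.float64(-123.8)) c30 (np.float64(59.6), np.float64(-118.6)) c0 (np.float64(78.4), np.float64(-115.5))
red [249   0  19  13 231] [258.2   6.1] ctr80 (np.float64(-81.1), np.float64(-76.7)) c30 (np.float64(-80.8), np.float64(-57.1)) c0 (np.float64(-80.7), np.float64(-45.8))
red [ 224   46   74   72 4180] [260.3  81.5] ctr80 (np.float64(-79.8), np.float64(-123.5)) c30 (np.float64(-79.5), np.float64(-117.7)) c0 (np.float64(-79.3), np.float64(-114.5))
```

Call:
arm_command:
  rows:
    - {"travel":[0.7,2.6,31],"rot":[-0.4,0,-0.2],"hand":50}
    - {"travel":[0,0,30],"rot":[0,0,0],"hand":50}
    - {"travel":[0,0,30],"rot":[0,0,0],"hand":50}
    - {"travel":[0,0,0],"rot":[0,0,0],"hand":50}
    - {"travel":[10,0,0],"rot":[0,0,0],"hand":50}
    - {"travel":[8,0,0],"rot":[0,0,0],"hand":50}
    - {"travel":[6,0,0],"rot":[0,0,0],"hand":50}
    - {"travel":[6,0,0],"rot":[0,0,0],"hand":50}
    - {"travel":[6,0,0],"rot":[0,0,0],"hand":50}
    - {"travel":[8,0,0],"rot":[0,0,0],"hand":50}
    - {"travel":[8,0,0],"rot":[0,0,0],"hand":50}
    - {"travel":[8,0,0],"rot":[0,0,0],"hand":50}
    - {"travel":[8,0,0],"rot":[0,0,0],"hand":50}
    - {"travel":[8,0,0],"rot":[0,0,0],"hand":50}
    - {"travel":[6,0,0],"rot":[0,0,0],"hand":50}
    - {"travel":[4,0,0],"rot":[0,0,0],"hand":50}
    - {"travel":[4,0,0],"rot":[0,0,0],"hand":50}
    - {"travel":[2,0,0],"rot":[0,0,0],"hand":50}
    - {"travel":[0,0,0],"rot":[0,0,0],"hand":50}

```text
time: 28.7
ee_pos: [0.4883, 0.0694, 0.0232]
ee_rot: [2.032, 2.394, 0.005]
wrist_force: [0.8, -4.6, 3.0]
width: 0.583
grip_force: 2.4
```

```bash
python3 -c "
from h import *
p,R=tool();print(uw(p));wlook('red')"
```

```text
t 28.7 p [0.4883 0.0694 0.0232] yaw 99.35 z [ 0.004  0.001 -1.   ] F [ 0.8 -4.6  3. ] w 0.583
(np.float64(-76.7), np.float64(-114.7))
blue [ 469   14   43  207 4430] [490.4 128.4] ctr80 (np.float64(15.4), np.float64(-42.5)) c30 (np.float64(57.4), np.float64(-47.3)) c0 (np.float64(87.5), np.float64(-47.1))
blue [458 204  21  35 468] [468.  222.5] ctr80 (np.float64(-0.3), np.float64(-82.5)) c30 (np.float64(49.7), np.float64(-103.9)) c0 (np.float64(78.0), np.float64(-116.2))
red [231   0  35  20 656] [248.2   9.1] ctr80 (np.float64(-79.4), np.float64(-17.6)) c30 (np.float64(-80.6), np.float64(0.7)) c0 (np.float64(-81.3), np.float64(11.6))
red [  182    90   146   144 16494] [254.6 161.2] ctr80 (np.float64(-77.6), np.float64(-62.4)) c30 (np.float64(-77.5), np.float64(-70.6)) c0 (np.float64(-77.5), np.float64(-75.6))
```

Call:
arm_command:
  rows:
    - {"travel":[2,-1,0],"rot":[0,0,0],"hand":50}
    - {"travel":[2,-1,0],"rot":[0,0,0],"hand":50}
    - {"travel":[2,-1,0],"rot":[0,0,0],"hand":50}
    - {"travel":[2,-0.4,0],"rot":[0,0,0],"hand":50}
    - {"travel":[1,0,0],"rot":[0,0,0],"hand":50}
    - {"travel":[0,0,0],"rot":[0,0,0],"hand":50}

```text
time: 29.5
ee_pos: [0.4834, 0.0775, 0.0232]
ee_rot: [2.032, 2.394, 0.005]
wrist_force: [2.6, -4.7, 2.2]
width: 0.584
grip_force: 2.6
```

```bash
python3 -c "
from h import *
p,R=tool();print(uw(p));wlook('red')"
```

```text
t 29.5 p [0.4834 0.0775 0.0232] yaw 99.35 z [ 0.003  0.001 -1.   ] F [ 2.6 -4.7  2.2] w 0.584
(np.float64(-80.3), np.float64(-105.9))
blue [480  29  32  45 202] [505.7  56. ] ctr80 (np.float64(5.9), np.float64(-9.9)) c30 (np.float64(67.2), np.float64(7.1)) c0 (np.float64(100.1), np.float64(17.5))
blue [ 472   76   40  159 3800] [491.2 153.8] ctr80 (np.float64(16.4), np.float64(-47.7)) c30 (np.float64(56.7), np.float64(-53.2)) c0 (np.float64(87.3), np.float64(-56.2))
blue [459 216  20  34 422] [468.6 233.9] ctr80 (np.float64(-2.4), np.float64(-78.3)) c30 (np.float64(48.9), np.float64(-102.6)) c0 (np.float64(77.8), np.float64(-116.6))
red [239   0  35  20 676] [255.9   9.2] ctr80 (np.float64(-80.8), np.float64(-9.2)) c30 (np.float64(-80.7), np.float64(9.4)) c0 (np.float64(-80.5), np.float64(20.3))
red [  183    90   146   144 16513] [255.5 161.3] ctr80 (np.float64(-80.8), np.float64(-53.5)) c30 (np.float64(-80.7), np.float64(-61.8)) c0 (np.float64(-80.5), np.float64(-66.8))
```

Call:
arm_command:
  rows:
    - {"travel":[0.8,0.3,0],"rot":[0,0,0],"hand":50}
    - {"travel":[0.8,0.2,0],"rot":[0,0,0],"hand":50}
    - {"travel":[0.8,0,0],"rot":[0,0,0],"hand":50}
    - {"travel":[0.8,0,0],"rot":[0,0,0],"hand":50}
    - {"travel":[0,0,0],"rot":[0,0,0],"hand":50}

```text
time: 30.18
ee_pos: [0.4829, 0.0802, 0.0231]
ee_rot: [2.032, 2.393, 0.002]
wrist_force: [2.3, -5.9, 4.5]
width: 0.586
grip_force: 3.2
```

Call:
arm_command:
  rows:
    - {"travel":[0.8,0,0],"rot":[0,0,0],"hand":50}
    - {"travel":[0.8,0,0],"rot":[0,0,0],"hand":50}
    - {"travel":[0,0,0],"rot":[0,0,0],"hand":50}

```text
time: 30.55
ee_pos: [0.4827, 0.0813, 0.0231]
ee_rot: [2.032, 2.393, 0.001]
wrist_force: [1.5, -7.7, 3.8]
width: 0.586
grip_force: 3.7
```

```bash
python3 -c "
from h import *
p,R=tool();print(uw(p));wlook('red')"
```

```text
t 30.55 p [0.4827 0.0813 0.0231] yaw 99.33 z [ 0.003 -0.001 -1.   ] F [ 1.5 -7.7  3.8] w 0.586
(np.float64(-80.3), np.float64(-102.0))
blue [480  34  32  46 165] [505.3  62.6] ctr80 (np.float64(5.8), np.float64(-8.1)) c30 (np.float64(66.0), np.float64(6.5)) c0 (np.float64(98.8), np.float64(15.9))
blue [ 471   83   41  159 3761] [490.7 160.1] ctr80 (np.float64(16.7), np.float64(-46.4)) c30 (np.float64(56.6), np.float64(-53.1)) c0 (np.float64(87.2), np.float64(-57.0))
blue [458 222  20  32 409] [467.7 238.8] ctr80 (np.float64(-2.2), np.float64(-76.4)) c30 (np.float64(48.9), np.float64(-102.0)) c0 (np.float64(77.9), np.float64(-116.8))
red [239   0  35  21 697] [256.    9.5] ctr80 (np.float64(-80.8), np.float64(-5.5)) c30 (np.float64(-80.6), np.float64(13.0)) c0 (np.float64(-80.5), np.float64(23.8))
red [  182    91   146   144 16523] [254.5 162.2] ctr80 (np.float64(-81.1), np.float64(-49.8)) c30 (np.float64(-81.1), np.float64(-58.4)) c0 (np.float64(-81.2), np.float64(-63.5))
```

Probably touching. A small further push should confirm it.

Call:
arm_command:
  rows:
    - {"travel":[0.8,0,0],"rot":[0,0,0],"hand":50}
    - {"travel":[0.8,0,0],"rot":[0,0,0],"hand":50}
    - {"travel":[0.8,0,0],"rot":[0,0,0],"hand":50}
    - {"travel":[0,0,0],"rot":[0,0,0],"hand":50}

```text
time: 31.1
ee_pos: [0.4827, 0.0817, 0.0232]
ee_rot: [2.03, 2.389, -0.004]
wrist_force: [2.2, -11.4, 3.3]
width: 0.59
grip_force: 5.8
```

Call:
arm_command:
  rows:
    - {"travel":[-4,0,0],"rot":[0,0,0],"hand":50}
    - {"travel":[-8,0,0],"rot":[0,0,0],"hand":50}
    - {"travel":[-24,0,0],"rot":[0,0,0],"hand":50}
    - {"travel":[-40,0,0],"rot":[0,0,0],"hand":50}
    - {"travel":[-30,0,-50],"rot":[0,0,0],"hand":50}
    - {"travel":[-30,0,-50],"rot":[0,0,0],"hand":50}
    - {"travel":[-30,0,-50],"rot":[0,0,0],"hand":50}
    - {"travel":[0,0,0],"rot":[0,0,0],"hand":50}

```text
time: 32.1
ee_pos: [0.5122, -0.0811, 0.1769]
ee_rot: [2.031, 2.387, 0.012]
wrist_force: [0.2, 0.1, -0.2]
width: 0.593
grip_force: 0.0
```

```bash
python3 -c "
from h import *
tool();locate(name='e')
s=manip.snapshot('scene');cv2.imwrite('pics/fin.png',cv2.resize(s['frame'][90:250,200:400,::-1],None,fx=3.5,fy=3.5))"
```

```text
t 32.1 p [ 0.5122 -0.0811  0.1769] yaw 99.22 z [ 0.011  0.001 -1.   ] F [ 0.2  0.1 -0.2] w 0.593
top red 131 [0.4743 0.1322] uw (np.float64(-80.5), np.float64(-50.4))
top blue 120 [0.6335 0.158 ] uw (np.float64(80.8), np.float64(-50.5))
scene red 124 [0.4743 0.1334] uw (np.float64(-80.3), np.float64(-49.3))
scene blue 139 [0.6334 0.1591] uw (np.float64(80.9), np.float64(-49.4))
```

View pics/fin.png

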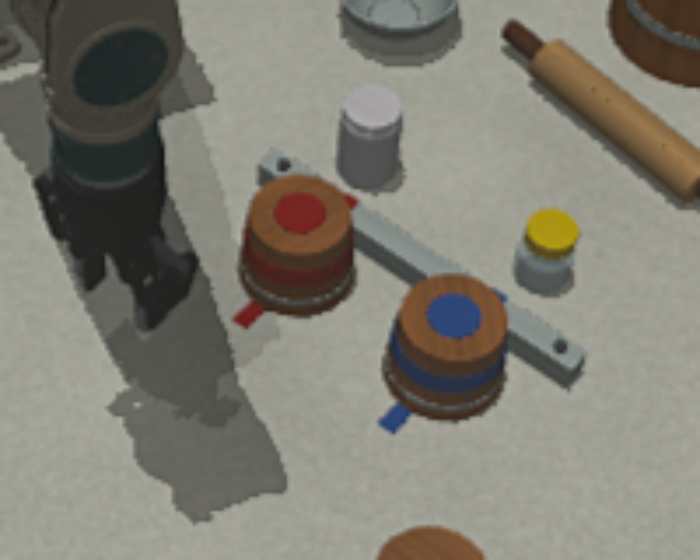

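The crop shows both moulds upright against the bar, red (300,215) on the red stripe and blue (453,315) on the blue. The arm is clear of both.

```bash
python3 -c "
from plant import manip
print(manip.close_job())"
```

```text
the job is handed in; nothing more can be done
None
```

Both moulds stand upright against the stop bar within about 1 mm of their own marks (red on red, blue on blue), and the job was handed in at about 32 s with the arm clear.

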